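Load a soap bar into the counter dispenser past its drop catch

TASK

Top up the counter soap dispenser: take the loose wrapped soap bar lying on the counter to the right of it, set it lengthwise on the loading ledge, and push it straight in so that its own front edge lifts the hinged catch, until the catch drops behind the bar and holds it in against the spring. Feel your way at the end, because the bars must not be rammed hard into the rear stop, and leave the other goods where they stand.

Things in the scene. Friction and masses are not known exactly. Their poses are not given: they have to be found in the camera images.
- dispenser: Low wooden lane for soap bars, fixed on the counter. Origin on the counter, on the channel's centre line, at the front ends of the straight guides; x runs into the lane, y to its left, z up. Base board 6 mm thick, x = -110 to 307 mm, y = -41 to 53 mm. Guides (tops at z = 15 mm) form a channel 56.6 mm wide from x = 0 inward, flaring to 75 mm at x = -24 mm.
- ledge (a point): Middle of the loading ledge, the bare front part of the base board open on both sides: on its top face (z = 6 mm), on the centre line, 60 mm in front of the straight guides. Axes as the dispenser's. A bar set lengthwise with its centre over this point has its front end just inside the flare, a few mm short of the catch's ramp; do not lower it further in.
- catch_mid (a point): On the board's top face, on the centre line, 47 mm inside the guides' front ends: middle of the range in which the catch may be clamped. Catch and rear stop sit on one rail set up to 15 mm further in or out; the setting is not reported, so the drop must be felt or seen. One bar is already in the lane, pressed on the catch by a low spring pusher (2 to 3 N); the new bar pushes it back.
- catch (a joint): Gravity catch. 0 rad: down; about 0.13 while it rides on a bar's top. Nose at y = 13 to 25 mm (left), with a 24 degree ramp from its foot (z = 22 mm) up to z = 49 mm, 48 mm in front of the holding face; arm outside the left guide (y = 41 to 46 mm), nothing higher than 65 mm when lifted. A bar's rear end stays free for pushing at y = -26 to 9 mm. Lifting takes a push of 3 to 8 N. Drops when that end is 1.5 mm past the face.
- stop_pad (a joint): Sprung rubber stop at the lane's rear, on the catch's rail. 0 m: free; grows as the inner bar presses it in, 3.5 N per mm, at most 9 mm. It is met when the new bar's rear end is about 4 mm past the catch's holding face; over 4 mm would crush the bars. When the push is eased off, the spring pusher brings both bars back against the catch.
- soap_center (a point): Loose soap bar in a paper band, an upright-edged block 53 mm wide (x), 78 mm long (y), 27 mm high (z), about 0.09 kg; it lies flat on the counter, to the right of the dispenser. This point is its centre, half-way up (14 mm above its underside).
- tin_center (a point): Round white balm tin, 50 mm across, 21 mm high, standing on the counter near the loose soap bar. This point is its centre. To be left alone.
- oil_a: Small amber dropper bottle, 33 mm across, 102 mm high, standing behind on the right; origin at the centre of its underside. To be left alone.
- spool_a: Ribbon spool lying flat, 59 mm across, 26 mm high, left of the dispenser; origin at the centre of its underside. To be left alone.

How it is judged:
By the outcome, as a careful person would: the job done as asked, in the order asked, and still so for the second after the job is handed in, with the robot touching nothing.
It also fails if it takes over 56 s, if anything falls off the work surface, if the arm or the gripper's body presses on something with over 40 N, if the wrist force passes 120 N, or if a joint passes its speed limit or range.

ROBOT

A 6-joint arm with a two-finger parallel gripper is mounted at the origin on a cart in front of the work surface, level with it; the furniture and walls round the work are solid. World frame = base frame: x ahead of the robot, y to its left, z up, the work surface at z = 0. Lengths are in mm, angles in rad, forces in N, time in s.
With the tool pointing down it reaches from about 350 to 775 mm from the base axis. Payload 7.3 kg.
Tool frame: the origin (TCP) lies at the very end of the fingers, on their centre line; the grasp point (between the pads) lies 19 mm behind it (bot.grip_point_offset is the distance from the TCP to the grasp point, in mm); z points along the fingers, y is the line along which they close (so a half turn about z gives the same grasp; the last joint's range is limited). The gripper opens to 92 mm and grips with 3 to 60 N. Pads are 19 mm wide; open, the fingers measure 130 mm over their backs; the gripper's body (75 mm by 190 mm) begins 47 mm behind the grasp point.
Start: joints at [-1.366, 0.342, 1.524, -0, 1.275, -0.146], TCP at [180.439, -493.038, 226.741] pointing down, gripper open.
Joint ranges: [-2.53, 2.53], [-0.77, 2.02], [0.04, 2.7], [-1, 4.14], [0.28, 2.66], [-3.11, 3.11]. Speed limits (rad/s): [2.57, 2.57, 3.14, 3.14, 3.14, 3.14].

INTERFACE

Orientations are given as [roll, pitch, yaw] about the fixed x, y, z axes, in that order (R = Rz(yaw) Ry(pitch) Rx(roll)).
In Python, from plant import bot gives the robot as it stands. The module is installed in compiled form; this text tells all that it offers.
- The arm moves only by the shell command python3 -m jog 'ROWS' [OPENING]. ROWS is JSON, a list of rows, each a list of 6 numbers: the shift along the tool's x, y, z in mm, then the turn, a rotation vector about the tool's x, y, z in rad. In form: [[dx, dy, dz, rx, ry, rz], ...]. A call has 1 to 12 rows; each row shifts and turns the commanded pose from where the row before left it, along the tool's axes as they then stand; what a row does not reach is not made up. A row lasts 1/10 s, in which the tool goes at most 50 mm and 8.59 degrees, less where a joint would pass 70% of its speed; a pose out of reach is approached as far as the arm can. A call with a gripper value outside its range is refused whole. OPENING is the opening in per cent of the stroke, from 0 (shut) to 100 (fully open), set as the call begins (- or left out, the last holds). The fingers move at their own pace and stop on an object; the grip force is fixed at half the most. Time passes only in rows, so rows that do not move let the fingers close. It gives the time, the measured TCP pose, the force, the opening and the grip force at its end, in the units of the state.
- bot.get_obs(): the state, without advancing time (a new reading comes with each control period).
- bot.capture(name): name is "scene" or "side" or "wrist"; returns the picture (384x512x3 uint8, red, green, blue); there is no depth.
- bot.camera_model(name): a dict with "fx", "fy", "cx", "cy" (pixels), "position" and "orientation" of the camera in the world; the wrist camera has in their place "T_tool_cam" (4x4, takes a point from camera to tool coordinates, whose origin is the TCP and whose axes are the flange's). Camera axes: x right, y down, z forward; pixel columns grow to the right and rows downward; lengths in mm; the calibration is good to about 2 mm. A picture is of the moment at which its call begins: read the wrist's pose just before it. camera_model takes no time and is no camera call.
- bot.close_job(): hands the job in; it is judged then, once.
Trained networks look in the newest picture that a camera, given by its name, has taken for a name from the list of things; names that differ only in an ending like _2 or _b are one class to them, and where a whole thing is asked for, a point or a joint stands for the part that bears it (a point fixed in the world has none). Each returns a list of dicts, best first, with "p" (0 to 1); they miss things now and then, are a little off and sometimes report something else, mostly with a low value. They report only what shows in the picture. A call takes as long as a camera call.
- bot.outline_of(target, camera): "mask" (384x512 bool, what is visible of it) and "pixel" ([column, row] in pixels, amid what is visible of it).
The state is a dict: "time": time; "joint_positions": joint angles; "dq": joint speeds; "tau": joint torques, N m; "tool_pos": TCP position; "tcp_rot": TCP orientation; "contact_force": force on the tool from outside, world axes, zero at the start; "moment": the same for the moment, N m; "grip_width": finger opening in mm; "finger_force": force on a finger pad.
Only numpy, scipy, OpenCV 4.12 (cv2) and the standard library are available. Lean on these libraries where they do the work, as an engineer would, in place of code of your own. Each camera call takes 0.05 s, during which the arm holds its last target. There are 200 camera calls.

## Working session

There is one attempt and no reset: what is moved stays moved. The work goes in short steps, Python scripts to look and compute and a shell command to move; the robot and the scene stay as the last step left them, time stands still between calls to the robot, and variables do not carry over. Pictures are saved under pics/ and viewed, at most 10 in all, crops included, and the job is handed in when it is done.

```bash
mkdir -p pics; cat > h.py <<'E'
import numpy as np,cv2
from plant import bot
from scipy.spatial.transform import Rotation as R
def cam(name):
    m=bot.camera_model(name)
    if 'position' in m:
        o=np.array(m['orientation'],float)
        Rm=o if o.shape==(3,3) else R.from_euler('xyz',o).as_matrix()
        p=np.array(m['position'])
    else:
        o=bot.get_obs();T=np.array(m['T_tool_cam']);Rt=R.from_euler('xyz',o['tcp_rot']).as_matrix()
        Rm=Rt@T[:3,:3];p=np.array(o['tool_pos'])+Rt@T[:3,3]
    return m,Rm,p
def ray(c,px,z):
    m,Rm,p=c
    px=np.atleast_2d(px).astype(float)
    d=np.c_[(px[:,0]-m['cx'])/m['fx'],(px[:,1]-m['cy'])/m['fy'],np.ones(len(px))]@Rm.T
    return p+d*((z-p[2])/d[:,2])[:,None]
def proj(c,P):
    m,Rm,p=c
    q=(np.atleast_2d(P)-p)@Rm
    return np.c_[m['fx']*q[:,0]/q[:,2]+m['cx'],m['fy']*q[:,1]/q[:,2]+m['cy']]
E
python3 - <<'E'
from h import *
np.set_printoptions(precision=2,suppress=True)
print(bot.get_obs()); 
for n in('scene','side','wrist'):
    print(n,bot.camera_model(n))
    im=bot.capture(n);cv2.imwrite(f'pics/{n}0.png',im[:,:,::-1])
    c=cam(n)
    for t in('soap_center','dispenser','tin_center','oil_a','spool_a','catch','stop_pad'):
        for d in bot.outline_of(t,n)[:2]:
            ys,xs=np.nonzero(d['mask']);
            if len(xs): print(n,t,round(d['p'],2),d['pixel'],len(xs),xs.min(),xs.max(),ys.min(),ys.max(),ray(c,d['pixel'],14)[0])
a=cv2.imread('pics/scene0.png');b=cv2.imread('pics/side0.png');
cv2.imwrite('pics/both0.png',cv2.resize(np.vstack([a]),(800,600)))
E
```

```text
{'time': 0.0, 'joint_positions': array([-1.37,  0.34,  1.53,  0.  ,  1.28, -0.15]), 'dq': array([ 0.,  0., -0.,  0., -0.,  0.]), 'tau': array([  0.  , -43.12, -24.42,   0.07,   0.06,  -0.  ]), 'tool_pos': array([ 180.35, -492.62,  226.05]), 'tcp_rot': array([-3.14, -0.  ,  0.35]), 'contact_force': array([-1.01, -0.86,  0.23]), 'moment': array([ 0.02,  0.01, -0.05]), 'finger_force': 0.0, 'grip_width': 92.33344182497174}
scene {'fx': 404.1365295827734, 'fy': 404.1365295827734, 'cx': 255.81050306353293, 'cy': 188.89505376786383, 'position': array([229.66, 659.73, 610.27]), 'orientation': array([-2.18,  0.01, -2.67])}
scene soap_center 0.57 [321.6, 183.7] 597 303 338 172 196 [ 484.47 -196.53   14.  ]
scene dispenser 0.93 [226.0, 218.2] 2586 160 300 169 247 [636.1   38.68  14.  ]
scene oil_a 0.52 [244.0, 150.7] 315 237 248 131 163 [ 751.7  -261.45   14.  ]
scene spool_a 0.81 [198.8, 268.8] 726 186 215 252 281 [602.51 202.61  14.  ]
scene spool_a 0.64 [222.2, 215.2] 2722 160 301 169 247 [649.94  32.97  14.  ]
scene catch 0.54 [241.7, 217.2] 267 214 265 208 224 [604.9   19.07  14.  ]
scene 
[... 349 characters left out ...]
 14.  ]
side dispenser 0.55 [291.1, 219.1] 3141 190 373 195 225 [649.23 -49.1   14.  ]
side tin_center 0.65 [285.1, 258.4] 469 273 297 246 267 [ 614.69 -213.38   14.  ]
side spool_a 0.83 [260.8, 179.7] 298 251 271 172 188 [599.83 196.34  14.  ]
side catch 0.43 [255.8, 198.2] 105 242 262 192 204 [577.84  74.36  14.  ]
side stop_pad 0.53 [330.1, 205.7] 52 330 336 201 210 [751.85  11.41  14.  ]
wrist {'fx': 274.77785133072695, 'fy': 274.77785133072695, 'cx': 252.79902131816874, 'cy': 193.7399673920672, 'T_tool_cam': array([[   0.  ,   -0.95,   -0.3 ,   80.37],
       [   1.  ,    0.  ,    0.  ,    0.41],
       [   0.  ,   -0.3 ,    0.95, -157.49],
       [   0.  ,    0.  ,    0.  ,    1.  ]])}
```

View pics/both0.png

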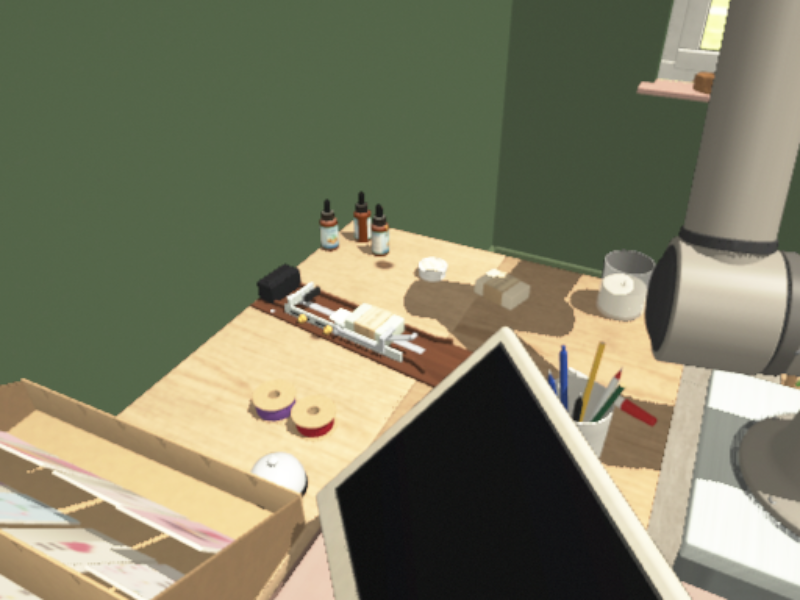

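View pics/side0.png

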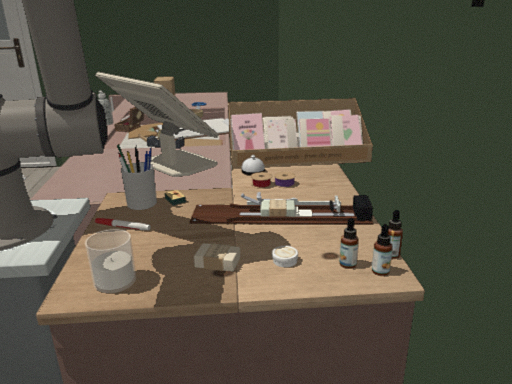

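The scene view shows the dispenser running roughly along +x with its ledge near the screen. The soap is at about (500,287), with the tin beside it at (432,268). In the side view the soap is at (216,257), the tin at (285,258) and the lane along row 213. Next I'll get an overhead wrist view.

```bash
python3 -m jog '[[43,-25,-2,0,0,0],[43,-25,-2,0,0,0],[43,-25,-2,0,0,0],[43,-25,-2,0,0,0],[43,-25,-2,0,0,0],[43,-25,-2,0,0,0],[43,-25,-2,0,0,0],[43,-25,-2,0,0,0],[43,-25,-2,0,0,0],[43,-25,-2,0,0,0],[0,0,0,0,0,0.149],[0,0,0,0,0,0.149]]' 100
python3 -m jog '[[0,0,0,0,0,0.052],[0,0,0,0,0,0]]'
python3 - <<'E'
from h import *
np.set_printoptions(precision=2,suppress=True)
o=bot.get_obs();print(o['tool_pos'],o['tcp_rot'],o['contact_force'])
im=bot.capture('wrist');cv2.imwrite('pics/w1.png',cv2.resize(im[:,:,::-1],(768,576)))
c=cam('wrist')
for t,z in(('soap_center',27),('dispenser',6),('tin_center',21),('oil_a',50),('spool_a',26),('catch',30),('stop_pad',15)):
    for d in bot.outline_of(t,'wrist')[:2]:
        ys,xs=np.nonzero(d['mask'])
        if len(xs):
            r=cv2.minAreaRect(ray(c,np.c_[xs,ys],z)[:,:2].astype(np.float32))
            print(t,round(d['p'],2),d['pixel'],len(xs),'rect',np.round(r[0],1),np.round(r[1],1),round(r[2],1))
E
```

```text
time: 2.4
tool_pos: [499.1, -108.8, 246.5]
tcp_rot: [3.142, 0.0, 0.051]
contact_force: [-0.2, -0.5, 0.6]
grip_width: 91.5
finger_force: 0.0
time: 2.6
tool_pos: [498.4, -110.3, 246.7]
tcp_rot: [3.141, 0.0, 0.001]
contact_force: [-0.6, -0.3, 0.3]
grip_width: 91.6
finger_force: 0.0
[ 498.4  -110.3   246.67] [3.14 0.   0.  ] [-0.58 -0.29  0.26]
soap_center 0.69 [306.5, 175.0] 2201 rect [ 487.8 -190.2] [58.3 80.6] 72.4
soap_center 0.25 [173.6, 143.1] 8991 rect [569.2   2.3] [ 92.4 275.3] 83.4
dispenser 0.93 [175.2, 139.8] 8844 rect [568.8   8.2] [ 96.4 289.1] 83.9
tin_center 0.74 [320.3, 76.7] 1355 rect [ 616.7 -197.8] [49.9 51.2] 65.6
spool_a 0.57 [28.2, 92.7] 2071 rect [597.8 183.2] [64.  61.2] 74.9
catch 0.66 [138.0, 102.2] 1020 rect [604.3  28.2] [ 39.8 131.5] 79.2
```

View pics/w1.png

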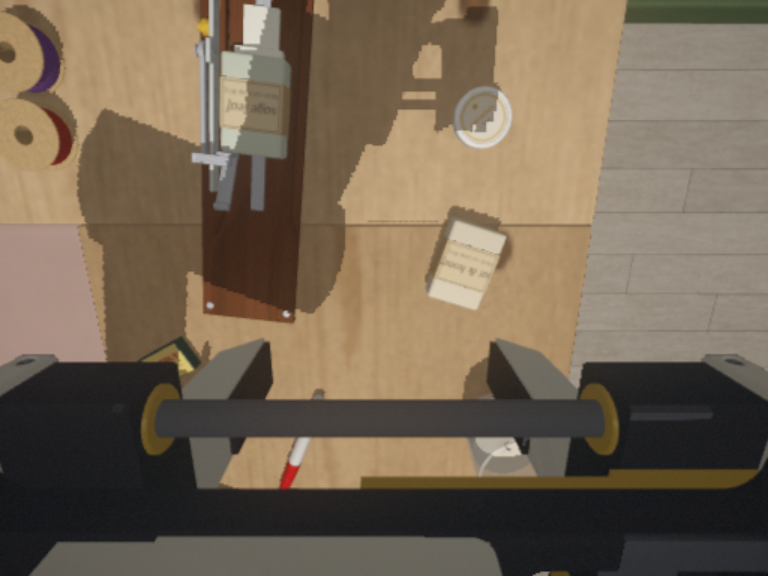

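The wrist view shows the soap at (467,265), long axis about -18° in yaw, and the tin at (482,117). The board's front edge runs (204,312)–(296,322), so lane yaw is about -6°. The catch fork is near (225,175). Next I'll refine these poses.

```bash
python3 - <<'E'
from h import *
from scipy.optimize import minimize
np.set_printoptions(precision=2,suppress=True)
c=cam('wrist');im=cv2.imread('pics/w1.png')
ms=bot.outline_of('soap_center','wrist')[0]['mask'];md=bot.outline_of('dispenser','wrist')[0]['mask']
def box(p,x0,x1,y0,y1,z0,z1):
    a=p[2];M=np.array([[np.cos(a),-np.sin(a)],[np.sin(a),np.cos(a)]])
    return np.array([np.r_[M@[x,y]+p[:2],z] for x in(x0,x1) for y in(y0,y1) for z in(z0,z1)])
def sil(p,*b):
    h=cv2.convexHull((proj(c,box(p,*b))*16).astype(np.int32))
    m=np.zeros((384,512),np.uint8);cv2.fillConvexPoly(m,h,1,shift=4);return m>0
B=(-39,39,-26.5,26.5,0,27)
f=lambda p:1-(sil(p,*B)&ms).sum()/(sil(p,*B)|ms).sum()
r=min((minimize(f,[487,-190,a],method='Nelder-Mead',options=dict(initial_simplex=np.array([[487,-190,a],[497,-190,a],[487,-180,a],[487,-190,a+.15]]),xatol=.05,fatol=1e-5)) for a in(-.2,-.3,-.4)),key=lambda r:r.fun)
print('soap',r.x,np.degrees(r.x[2]),r.fun)
# board
L=[];Rr=[]
for v in range(150,203,1):
    xs=np.nonzero(md[v])[0];L.append((xs.min()-.5,v));Rr.append((xs.max()+.5,v))
F=[(u,np.nonzero(md[:,u])[0].max()+.5) for u in range(142,192)]
PL=ray(c,L,6)[:,:2];PR=ray(c,Rr,0)[:,:2];PF=ray(c,F,6)[:,:2]
def fit(P):
    vx,vy,x,y=cv2.fitLine(P.astype(np.float32),cv2.DIST_HUBER,0,.01,.01).ravel();return np.array([vx,vy]),np.array([x,y])
for n,P in(('L',PL),('R',PR),('F',PF)):
    d,q=fit(P);print(n,np.degrees(np.arctan2(d[1],d[0])),q)
dl,ql=fit(PL);dr,qr=fit(PR);df,qf=fit(PF)
dl*=np.sign(dl[0]);dr*=np.sign(dr[0]);
a=np.mean([np.arctan2(d[1],d[0]) for d in(dl,dr)]+[np.arctan2(-df[0]*np.sign(df[1]),abs(df[1]))])
ex=np.array([np.cos(a),np.sin(a)]);ey=np.array([-ex[1],ex[0]])
print('width',ey@(ql-qr),'yaw',a,np.degrees(a))
yc=(ey@ql-53+ey@qr+41)/2;xo=ex@qf+110
O=ex*xo+ey*yc;print('origin',O,'ledge',O-60*ex,'front push',O-125*ex-4*ey)
# existing bar mask etc.
s=cam('side')
for n,px in(('cup',(140,203)),('cupR',(156,200)),('candleR',(133,280)),('candle',(112,285)),('screenR',(215,165)),('screenL',(150,170))):print(n,ray(s,px,0)[0])
sc=cam('scene');print('screen scene cup',ray(sc,(385,295),0))
E
```

```text
soap [ 486.21 -192.56   -0.3 ] -16.978210928896193 0.05899957246686616
L -5.524167 [479.66  64.79]
R -6.8630557 [473.68 -27.32]
F 83.69316 [425.15  22.44]
width 92.20943 yaw -0.10875764 -6.2313533
origin [534.06   6.43] ledge [474.41  12.94] front push [409.36  16.02]
cup [287.94 107.48   0.  ]
cupR [325.7  121.76   0.  ]
candleR [ 330.75 -236.1     0.  ]
candle [ 295.74 -248.29    0.  ]
screenR [471.97 367.44   0.  ]
screenL [278.95 345.17   0.  ]
screen scene cup [[253.93  89.69   0.  ]]
```

```bash
python3 -m jog '[[-2.4,16.4,40,0,0,0],[-2.4,16.4,40,0,0,0],[-2.4,16.4,40,0,0,0],[-2.4,16.4,40,0,0,0],[-2.4,16.4,40,0,0,0],[0,0,0,0,0,0.149],[0,0,0,0,0,0.148],[0,0,15,0,0,0],[0,0,15,0,0,0],[0,0,10,0,0,0],[0,0,0,0,0,0]]' 100
```

```text
time: 4.2
tool_pos: [485.6, -192.1, 5.5]
tcp_rot: [-3.141, 0.003, -0.296]
contact_force: [1.4, 0.2, 0.0]
grip_width: 91.7
finger_force: 0.0
```

```bash
python3 -m jog '[[0,0,0,0,0,0],[0,0,0,0,0,0],[0,0,0,0,0,0],[0,0,0,0,0,0],[0,0,0,0,0,0],[0,0,0,0,0,0],[0,0,0,0,0,0],[0,0,0,0,0,0]]' 20
```

```text
time: 5.0
tool_pos: [486.5, -192.6, 7.0]
tcp_rot: [3.141, -0.0, -0.296]
contact_force: [0.0, 0.5, 2.6]
grip_width: 52.8
finger_force: 30.0
```

```bash
python3 -m jog '[[0,0,-20,0,0,0],[0,0,-30,0,0,0],[0,0,-30,0,0,-0.094],[0,0,0,0,0,-0.093],[-6.9,-40.6,0,0,0,0],[-6.9,-40.6,0,0,0,0],[-6.9,-40.6,0,0,0,0],[-6.9,-40.6,0,0,0,0],[-6.9,-40.6,0,0,0,0],[0,0,0,0,0,0],[0,0,0,0,0,0]]'
python3 - <<'E'
from h import *
np.set_printoptions(precision=2,suppress=True)
o=bot.get_obs();print(o['tool_pos'],o['tcp_rot'])
im=bot.capture('wrist');c=cam('wrist')
# draw predicted features
O=np.array([534.06,6.43]);a=-0.1088;ex=np.array([np.cos(a),np.sin(a)]);ey=np.array([-ex[1],ex[0]])
W=lambda x,y,z:np.r_[O+x*ex+y*ey,z]
v=cv2.resize(im[:,:,::-1],(768,576)).copy()
for q in[[W(-110,-41,6),W(-110,53,6),W(100,53,6)],[W(-110,-41,6),W(100,-41,6)],[W(0,28.3,15),W(120,28.3,15)],[W(0,-28.3,15),W(120,-28.3,15)],[W(0,-28.3,15),W(-24,-37.5,15)]]:
    cv2.polylines(v,[np.int32(proj(c,np.array(q))*1.5)],False,(0,255,255),1)
cv2.imwrite('pics/w2.png',v)
E
```

```text
time: 6.1
tool_pos: [474.1, 13.7, 86.5]
tcp_rot: [3.141, 0.0, -0.107]
contact_force: [0.3, -0.2, -1.0]
grip_width: 53.1
finger_force: 30.0
[474.05  13.74  86.55] [ 3.14  0.   -0.11]
```

View pics/w2.png

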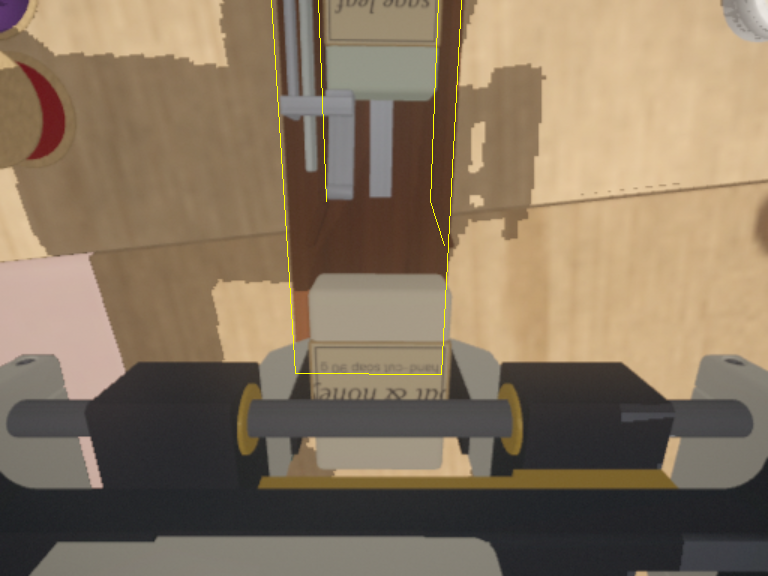

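The overlay of the lane on this view matches. The held bar (310–450, rows 275–465) is aligned and just in front of the flare, and the catch nose is at (340,145). I'll lower it now.

```bash
python3 -m jog '[[-1,0.4,20,0,0,0],[-1,0.4,20,0,0,0],[0,0,15,0,0,0],[0,0,10,0,0,0],[0,0,5,0,0,0],[0,0,0,0,0,0],[0,0,0,0,0,0]]'; python3 -m jog '[[0,0,1.5,0,0,0],[0,0,1,0,0,0],[0,0,0,0,0,0]]'
```

```text
time: 6.85
tool_pos: [472.6, 12.1, 17.1]
tcp_rot: [3.141, -0.001, -0.11]
contact_force: [-0.5, -0.8, -1.5]
grip_width: 53.0
finger_force: 30.0
time: 7.15
tool_pos: [472.3, 12.5, 14.4]
tcp_rot: [3.142, -0.0, -0.109]
contact_force: [0.5, 0.5, -1.4]
grip_width: 53.0
finger_force: 30.0
```

```bash
python3 -m jog '[[0,0,1,0,0,0],[0,0,0,0,0,0]]';python3 -m jog '[[0,0,0.8,0,0,0],[0,0,0,0,0,0]]'
```

```text
time: 7.35
tool_pos: [472.1, 12.5, 13.2]
tcp_rot: [3.141, -0.0, -0.109]
contact_force: [0.0, -0.7, -0.7]
grip_width: 53.1
finger_force: 30.0
time: 7.55
tool_pos: [472.2, 12.5, 12.9]
tcp_rot: [3.142, -0.0, -0.109]
contact_force: [-2.0, 0.6, 5.2]
grip_width: 53.1
finger_force: 30.0
```

```bash
python3 -m jog '[[0,0,0,0,0,0],[0,0,0,0,0,0],[0,0,0,0,0,0],[0,0,0,0,0,0],[0,0,0,0,0,0],[0,0,-25,0,0,0],[0,0,-30,0,0,0],[0,0,-30,0,0,0],[-33,1.6,0,0,0,0],[-33,1.6,0,0,0,0]]' 95; python3 -m jog '[[0,0,0,0,0,-0.143],[0,0,0,0,0,-0.143],[0,0,0,0,0,-0.143],[0,0,0,0,0,-0.143],[0,0,0,0,0,-0.143],[0,0,0,0,0,-0.143],[0,0,0,0,0,-0.143],[0,0,0,0,0,-0.143],[0,0,0,0,0,-0.143],[0,0,0,0,0,-0.143],[0,0,0,0,0,-0.141],[0,0,0,0,0,0]]' 0
python3 - <<'E'
from h import *
np.set_printoptions(precision=2,suppress=True)
o=bot.get_obs();print(o['tool_pos'],o['tcp_rot'],o['joint_positions'])
for n in('wrist','side'):
  im=bot.capture(n);cv2.imwrite(f'pics/{n}3.png',im[:,:,::-1])
w=cv2.imread('pics/wrist3.png');s=cv2.imread('pics/side3.png')[150:290,120:400]
cv2.imwrite('pics/c3.png',np.vstack([cv2.resize(w,(400,300)),cv2.resize(s,(400,200))]).repeat(1,0))
cv2.imwrite('pics/c3.png',np.hstack([cv2.resize(w,(400,300)),cv2.resize(s,(400,300))]))
E
```

```text
time: 8.55
tool_pos: [406.3, 16.4, 98.2]
tcp_rot: [3.141, -0.003, -0.109]
contact_force: [-1.6, 0.2, -0.2]
grip_width: 87.2
finger_force: 0.0
time: 9.75
tool_pos: [406.1, 16.5, 97.4]
tcp_rot: [-3.142, 0.0, 1.463]
contact_force: [-0.5, -0.6, 0.5]
grip_width: 0.8
finger_force: 0.0
[406.15  16.47  97.39] [-3.14  0.    1.46] [-0.15  0.3   2.01 -0.    0.83 -0.04]
```

View pics/c3.png

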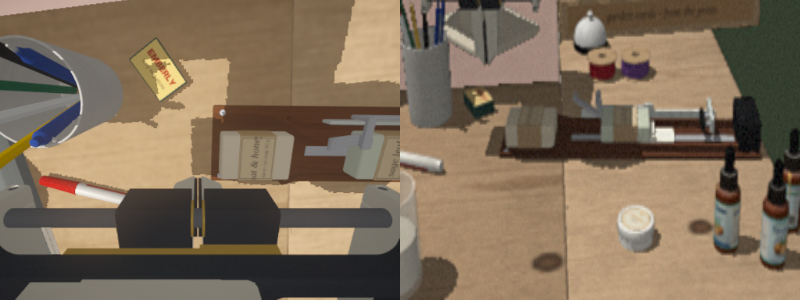

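The wrist view shows the bar on the ledge at (255,158), with the lane leading right. The pen cup is at (30,110) and a yellow pencil leans toward the gripper body. I'll check that clearance before lowering.

```bash
python3 - <<'E'
from h import *
np.set_printoptions(precision=1,suppress=True)
s=cam('side');w=cam('wrist');sc=cam('scene')
# pencil tip in scene0 (orig px) ray at heights, projected to side
for z in(90,110,130,150,170):
    P=ray(sc,(386,221),z);print(z,P,'side px',proj(s,P),'wrist px',proj(w,P)*400/512)
print(proj(s,np.array([[406-95,16,82],[406-95,-21,165],[406-95,53,165]])))
E
python3 - <<'E'
import cv2,numpy as np
a=cv2.imread('pics/side3.png')[60:240,60:300];b=cv2.imread('pics/side0.png')[120:220,90:190]
cv2.imwrite('pics/c4.png',np.hstack([cv2.resize(a,(480,360)),cv2.resize(b,(320,360))]))
E
```

```text
90 [[290.9 -17.5  90. ]] side px [[127.1 189.4]] wrist px [[ 75.5 230.7]]
110 [[288.6   8.6 110. ]] side px [[127.1 176.6]] wrist px [[ 49.5 219.7]]
130 [[286.2  34.6 130. ]] side px [[127.1 164.2]] wrist px [[ 13.7 204.6]]
150 [[283.9  60.6 150. ]] side px [[127.1 152.1]] wrist px [[-38.8 182.3]]
170 [[281.5  86.7 170. ]] side px [[127.  140.4]] wrist px [[-123.1  146.7]]
[[139.4 186.5]
 [131.9 157.1]
 [137.8 146.4]]
```

View pics/c4.png

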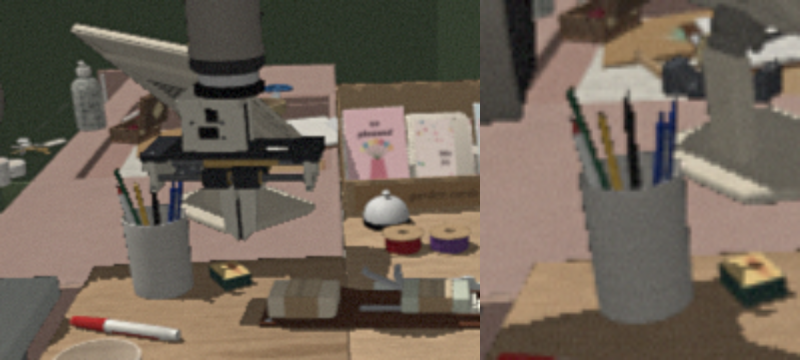

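The pencil tip triangulates to about (284,61,150), clear of the body's rear edge at x≈311, and I only move down and forward from here.

```bash
python3 -m jog '[[0,0,20,0,0,0],[0,0,20,0,0,0],[0,0,20,0,0,0],[0,0,15,0,0,0],[0,0,9,0,0,0],[0,0,0,0,0,0],[0,0,0,0,0,0]]' 0; python3 -m jog '[[0,-3,0,0,0,0],[0,-3,0,0,0,0],[0,-3,0,0,0,0],[0,-3,0,0,0,0],[0,0,0,0,0,0]]'
```

```text
time: 10.55
tool_pos: [406.4, 16.4, 13.7]
tcp_rot: [3.141, 0.0, 1.461]
contact_force: [0.3, -0.3, 0.5]
grip_width: 0.6
finger_force: 0.0
time: 11.05
tool_pos: [393.7, 17.9, 13.5]
tcp_rot: [-3.141, 0.0, 1.462]
contact_force: [0.2, 0.1, 0.1]
grip_width: 0.4
finger_force: 0.0
```

The sign was wrong: forward is tool +y. Nothing was touched.

```bash
python3 -m jog '[[0,4,0,0,0,0],[0,4,0,0,0,0],[0,4,0,0,0,0],[0,3,0,0,0,0],[0,2,0,0,0,0],[0,2,0,0,0,0],[0,2,0,0,0,0],[0,0,0,0,0,0]]';python3 -m jog '[[0,2,0,0,0,0],[0,2,0,0,0,0],[0,2,0,0,0,0],[0,2,0,0,0,0]]'; python3 -m jog '[[0,2,0,0,0,0],[0,2,0,0,0,0],[0,2,0,0,0,0],[0,2,0,0,0,0]]'
```

```text
time: 11.85
tool_pos: [415.3, 15.5, 13.4]
tcp_rot: [-3.142, 0.0, 1.462]
contact_force: [-0.5, -0.3, -0.7]
grip_width: -0.0
finger_force: 0.0
time: 12.25
tool_pos: [423.3, 14.6, 13.4]
tcp_rot: [3.142, 0.0, 1.462]
contact_force: [-1.3, -0.2, 0.3]
grip_width: 0.6
finger_force: 0.2
time: 12.65
tool_pos: [431.2, 13.7, 13.4]
tcp_rot: [3.142, 0.0, 1.462]
contact_force: [-0.1, -0.3, 0.1]
grip_width: 0.5
finger_force: 0.2
```

```bash
python3 -m jog '[[0,3,0,0,0,0],[0,3,0,0,0,0],[0,3,0,0,0,0],[0,3,0,0,0,0],[0,3,0,0,0,0],[0,3,0,0,0,0]]' | egrep 'pos|contact|width';  python3 -m jog '[[0,2,0,0,0,0],[0,2,0,0,0,0],[0,2,0,0,0,0],[0,2,0,0,0,0],[0,2,0,0,0,0]]' | egrep 'pos|contact|width'; python3 - <<'E'
from h import *
for n in('wrist','side'):
  im=bot.capture(n);cv2.imwrite(f'pics/{n}5.png',im[:,:,::-1])
w=cv2.imread('pics/wrist5.png')[:300,180:];s=cv2.imread('pics/side5.png')[160:250,180:380]
cv2.imwrite('pics/c5.png',np.hstack([cv2.resize(w,(400,360)),cv2.resize(s,(400,360))]))
E
```

```text
tool_pos: [449.2, 11.8, 13.4]
contact_force: [-0.2, -0.7, 0.4]
grip_width: 0.5
tool_pos: [459.1, 10.7, 13.4]
contact_force: [-0.4, -0.1, -0.3]
grip_width: 0.6
```

View pics/c5.png

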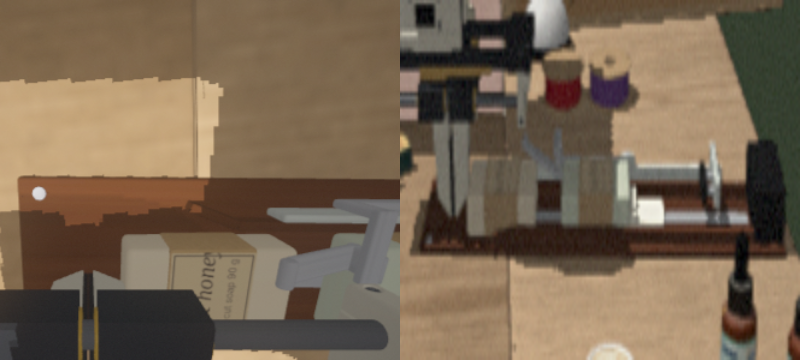

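The wrist view shows the bar (120–295 px) straight in the guides with the catch nose at (310,265) just ahead. The side view shows a gap of about 13 mm to the inner bar.

```bash
for i in 1 ; do python3 -m jog '[[0,2,0,0,0,0],[0,2,0,0,0,0],[0,2,0,0,0,0]]' | egrep 'pos|contact';  python3 -m jog '[[0,2,0,0,0,0],[0,2,0,0,0,0]]' | egrep 'pos|contact';python3 -m jog '[[0,2,0,0,0,0],[0,2,0,0,0,0]]' | egrep 'pos|contact';python3 -m jog '[[0,2,0,0,0,0],[0,2,0,0,0,0]]' | egrep 'pos|contact';python3 -m jog '[[0,2,0,0,0,0],[0,2,0,0,0,0]]' | egrep 'pos|contact'; python3 -m jog '[[0,2,0,0,0,0],[0,2,0,0,0,0]]' | egrep 'pos|contact';done
```

```text
tool_pos: [464.7, 10.0, 13.4]
contact_force: [-3.4, 0.2, 2.5]
tool_pos: [468.2, 9.7, 13.3]
contact_force: [-4.3, 0.7, 3.7]
tool_pos: [472.9, 9.2, 13.3]
contact_force: [-3.0, 0.8, 1.6]
tool_pos: [476.9, 8.7, 13.3]
contact_force: [-3.7, 0.2, 0.9]
tool_pos: [480.9, 8.3, 13.3]
contact_force: [-4.1, 0.1, 1.4]
tool_pos: [484.9, 7.9, 13.4]
contact_force: [-3.0, -0.7, 0.7]
```

```bash
python3 -m jog '[[0,2,0,0,0,0],[0,2,0,0,0,0],[0,2,0,0,0,0],[0,2,0,0,0,0],[0,2,0,0,0,0],[0,2,0,0,0,0]]' | egrep 'pos|contact'; python3 -m jog '[[0,2,0,0,0,0],[0,2,0,0,0,0],[0,2,0,0,0,0],[0,2,0,0,0,0],[0,2,0,0,0,0],[0,2,0,0,0,0]]' | egrep 'pos|contact'; python3 -m jog '[[0,2,0,0,0,0],[0,2,0,0,0,0],[0,2,0,0,0,0],[0,2,0,0,0,0],[0,2,0,0,0,0]]' | egrep 'pos|contact';python3 -m jog '[[0,2,0,0,0,0],[0,2,0,0,0,0],[0,2,0,0,0,0]]' | egrep 'pos|contact'; python3 - <<'E'
from h import *
for n in('wrist','side'):
  im=bot.capture(n);cv2.imwrite(f'pics/{n}6.png',im[:,:,::-1])
w=cv2.imread('pics/wrist6.png')[150:300,180:400];s=cv2.imread('pics/side6.png')[160:250,180:380]
cv2.imwrite('pics/c6.png',np.hstack([cv2.resize(w,(400,360)),cv2.resize(s,(400,360))]))
E
```

```text
tool_pos: [495.2, 6.9, 13.4]
contact_force: [-8.3, 1.3, 5.9]
tool_pos: [507.1, 5.6, 13.3]
contact_force: [-8.2, 1.1, 6.9]
tool_pos: [517.0, 4.5, 13.4]
contact_force: [-9.0, 1.7, 4.9]
tool_pos: [522.9, 3.9, 13.4]
contact_force: [-8.9, 1.4, 6.7]
```

View pics/c6.png

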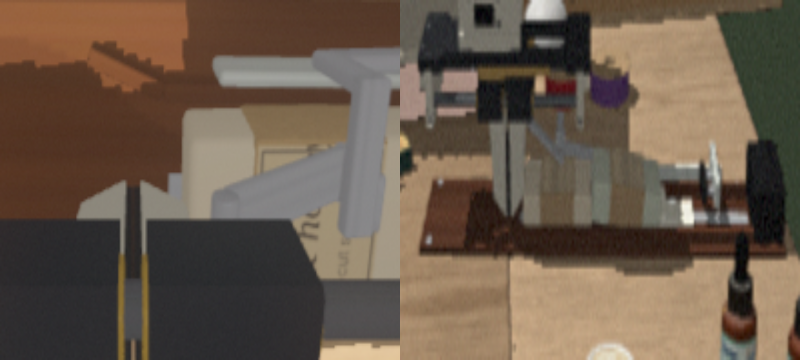

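The catch is riding on the new bar: its nose lies along the bar's top at (280,190) left, and the bars are in contact. The 8–9 N push is as expected. I'll keep feeling forward in finer steps.

```bash
python3 -m jog '[[0,2,0,0,0,0],[0,2,0,0,0,0],[0,2,0,0,0,0],[0,2,0,0,0,0],[0,2,0,0,0,0],[0,2,0,0,0,0]]' | egrep 'pos|contact'; python3 -m jog '[[0,2,0,0,0,0],[0,2,0,0,0,0],[0,2,0,0,0,0]]' | egrep 'pos|contact'; python3 -m jog '[[0,2,0,0,0,0],[0,2,0,0,0,0],[0,1.5,0,0,0,0]]' | egrep 'pos|contact';for k in 1; do python3 -m jog '[[0,1,0,0,0,0],[0,1,0,0,0,0]]' | egrep 'pos|contact'; python3 -m jog '[[0,1,0,0,0,0],[0,1,0,0,0,0]]' | egrep 'pos|contact';done;  python3 - <<'E'
from h import *
for n in('wrist',):
  im=bot.capture(n);cv2.imwrite(f'pics/{n}7.png',im[:,:,::-1])
w=cv2.imread('pics/wrist7.png')[150:300,180:400]
cv2.imwrite('pics/c7.png',cv2.resize(w,(528,360)))
E
```

```text
tool_pos: [534.9, 2.6, 13.4]
contact_force: [-8.5, 1.6, 6.2]
tool_pos: [540.8, 1.9, 13.4]
contact_force: [-8.9, 1.6, 6.8]
tool_pos: [546.5, 1.3, 13.4]
contact_force: [-9.6, 0.5, 6.5]
tool_pos: [548.5, 1.1, 13.4]
contact_force: [-8.8, 1.0, 5.9]
tool_pos: [550.4, 0.9, 13.4]
contact_force: [-7.6, 0.5, 5.5]
```

View pics/c7.png

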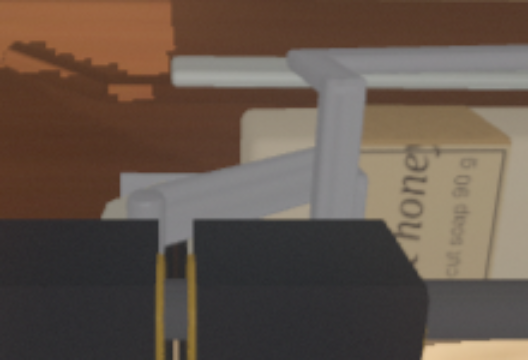

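The catch still rides: its holding face is near column 365 and the bar's rear edge near 245, so about 24 mm remains.

```bash
python3 -m jog '[[0,2,0,0,0,0],[0,2,0,0,0,0],[0,2,0,0,0,0],[0,2,0,0,0,0],[0,1.5,0,0,0,0]]' | egrep 'pos|contact'; python3 -m jog '[[0,1,0,0,0,0],[0,1,0,0,0,0]]' | egrep 'pos|contact'; python3 -m jog '[[0,1,0,0,0,0],[0,1,0,0,0,0]]' | egrep 'pos|contact';python3 -m jog '[[0,1,0,0,0,0],[0,1,0,0,0,0]]' | egrep 'pos|contact';  python3 - <<'E'
from h import *
im=bot.capture('wrist');cv2.imwrite('pics/wrist8.png',im[:,:,::-1])
cv2.imwrite('pics/c8.png',cv2.resize(im[150:300,180:400,::-1],(528,360)))
E
```

```text
tool_pos: [559.8, -0.1, 13.4]
contact_force: [-8.1, 1.0, 6.7]
tool_pos: [561.9, -0.4, 13.4]
contact_force: [-8.1, 1.5, 5.8]
tool_pos: [563.8, -0.6, 13.4]
contact_force: [-8.5, 1.1, 6.7]
tool_pos: [565.8, -0.8, 13.4]
contact_force: [-8.5, 1.3, 5.1]
```

View pics/c8.png

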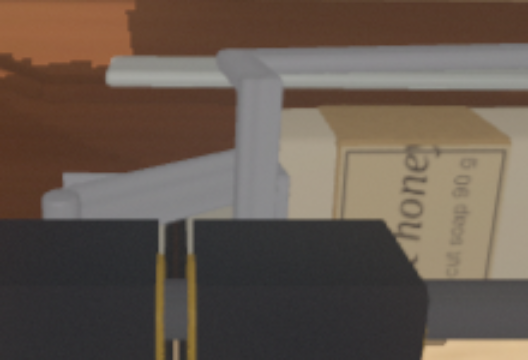

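The face is now near column 288 against the bar's rear at 245, so roughly 9–10 mm remains to the drop. From here I track the catch numerically in the images, alongside the force.

```bash
cat > t.py <<'E'
from h import *
o=bot.get_obs();im=bot.capture('wrist')[:,:,::-1]
T=cv2.imread('pics/wrist8.png')[168:238,270:302]
r=cv2.matchTemplate(im[140:300,180:330].copy(),T,cv2.TM_CCOEFF_NORMED);_,v,_,l=cv2.minMaxLoc(r)
bot.capture('side');d=bot.outline_of('catch','side')[:1];p=[(round(x['p'],2),x['pixel'],int(np.nonzero(x['mask'])[0].min())) for x in d]
print('TCP',np.round(o['tool_pos'],1),'F',np.round(o['contact_force'],1),'match',l[0]+180-270,l[1]+140-168,round(v,3),p)
E
python3 t.py
python3 -m jog '[[0,1,0,0,0,0],[0,1,0,0,0,0],[0,1,0,0,0,0]]' >/dev/null; python3 t.py
python3 -m jog '[[0,1,0,0,0,0],[0,1,0,0,0,0]]' >/dev/null; python3 t.py
python3 -m jog '[[0,1,0,0,0,0]]' >/dev/null; python3 t.py
python3 -m jog '[[0,1,0,0,0,0]]' >/dev/null; python3 t.py
```

```text
TCP [566.1  -0.9  13.4] F [-6.9  1.6  4.2] match -1 0 0.99 [(0.63, [272.2, 195.9], 194)]
TCP [569.1  -1.2  13.4] F [-7.3  0.7  4.7] match -10 -1 0.949 []
TCP [570.   -1.2  13.4] F [-11.5   1.1  10.1] match -17 -3 0.655 []
TCP [570.3  -1.3  13.4] F [-14.4   1.8  11.4] match -18 -3 0.641 []
TCP [570.6  -1.3  13.4] F [-16.1   2.1  12.8] match -19 -3 0.619 []
```

Force rises and the catch's image changed abruptly at about 569.5, which suggests the drop followed by the stop. I'll ease off and check whether the catch holds.

```bash

python3 -m jog '[[0,-1.5,0,0,0,0],[0,-1.5,0,0,0,0]]' >/dev/null; python3 t.py
python3 -m jog '[[0,-1.5,0,0,0,0],[0,0,0,0,0,0]]' >/dev/null; python3 t.py
python3 -m jog '[[0,-1.5,0,0,0,0],[0,0,0,0,0,0]]' >/dev/null; python3 t.py
python3 -m jog '[[0,-2,0,0,0,0],[0,0,0,0,0,0]]' >/dev/null; python3 t.py
python3 - <<'E'
from h import *
b=bot.capture('wrist')[:,:,::-1].copy();cv2.imwrite('pics/wrist9.png',b)
a=cv2.imread('pics/wrist8.png')
# patches: crosspiece top, ramp tip, soap label, guide end
for n,(x0,x1,y0,y1) in dict(cross=(276,300,168,195),ramptip=(196,222,222,240),guideend=(222,250,172,188),label=(335,392,205,265)).items():
    T=a[y0:y1,x0:x1];r=cv2.matchTemplate(b[y0-30:y1+30,x0-40:min(512,x1+40)].copy(),T,cv2.TM_CCOEFF_NORMED);_,v,_,l=cv2.minMaxLoc(r);print(n,l[0]-40,l[1]-30,round(v,3))
print(bot.get_obs()['tool_pos'])
E
```

```text
TCP [570.4  -1.3  13.4] F [-3.9  1.2  1.3] match -18 -3 0.64 []
TCP [569.5  -1.2  13.4] F [-3.7  2.3  1.9] match -16 -3 0.676 []
TCP [568.6  -1.3  13.4] F [-2.3  0.3 -0.1] match -14 -1 0.73 []
TCP [566.7  -1.2  13.6] F [ 0.4  0.8 -1. ] match -11 -1 0.763 [(0.26, [281.5, 218.3], 195)]
cross -10 -4 0.744
ramptip -4 -9 0.696
guideend -2 -1 0.96
label 2 0 0.944
[566.63691711  -1.18187826  13.55524605]
```

The force fell to zero. Relative to the fixed guide, the catch's crosspiece and ramp have shifted to a dropped pose, with the bar about 2 mm further in. I'll retreat and confirm it stays put.

```bash
python3 -m jog '[[0,-3,0,0,0,0],[0,-4,0,0,0,0],[0,-4,0,0,0,0],[0,-4,0,0,0,0],[0,0,0,0,0,0],[0,0,0,0,0,0]]' | egrep 'pos|contact'
python3 - <<'E'
from h import *
b=bot.capture('wrist')[:,:,::-1].copy();cv2.imwrite('pics/wrist10.png',b)
def cmp(a):
  for n,(x0,x1,y0,y1) in dict(cross=(276,300,168,195),guideend=(222,250,172,188),label=(335,392,205,265)).items():
    T=a[y0:y1,x0:x1];xa=max(0,x0-70);r=cv2.matchTemplate(b[y0-30:y1+30,xa:min(512,x1+70)].copy(),T,cv2.TM_CCOEFF_NORMED);_,v,_,l=cv2.minMaxLoc(r);print(n,l[0]+xa-x0,l[1]-30,round(v,3))
cmp(cv2.imread('pics/wrist8.png'));
a=cv2.imread('pics/wrist9.png');c=cam('wrist')
# same vs wrist9 : crosspiece at -10 offset
for n,(x0,x1,y0,y1) in dict(cross=(262,292,160,190),guideend=(220,248,171,187),label=(337,394,205,265)).items():
    T=a[y0:y1,x0:x1];r=cv2.matchTemplate(b[y0-30:y1+30,x0:min(512,x1+70)].copy(),T,cv2.TM_CCOEFF_NORMED);_,v,_,l=cv2.minMaxLoc(r);print('vs9',n,l[0],l[1]-30,round(v,3))
bot.capture('scene')
for t in('catch','soap_center'):
  for cc in('wrist','scene'):
    print(t,cc,[(round(d['p'],2),d['pixel'],[int(f(q)) for q in np.nonzero(d['mask'])[::-1] for f in(np.min,np.max)]) for d in bot.outline_of(t,cc)[:2]])
O=np.array([534.06,6.43]);al=-0.1088;ex=np.array([np.cos(al),np.sin(al)]);ey=np.array([-ex[1],ex[0]])
W=lambda x,y,z:np.r_[O+x*ex+y*ey,z]
print('pred guide end left',proj(c,[W(0,28.3,15)]),'face y25 z22,33 at x=50',proj(c,[W(50,25,22),W(50,25,33),W(60,25,33)]))
E
```

```text
tool_pos: [551.4, 0.6, 13.5]
contact_force: [0.2, 0.0, 0.2]
cross 20 -4 0.803
guideend 25 0 0.926
label 0 0 0.793
vs9 cross 30 0 0.95
vs9 guideend 27 0 0.936
vs9 label 0 0 0.764
catch wrist [(0.62, [305.4, 203.5], [225, 469, 165, 240])]
catch scene [(0.55, [245.2, 215.2], [215, 265, 209, 224])]
soap_center wrist [(0.76, [385.7, 227.9], [306, 455, 193, 266])]
soap_center scene [(0.61, [238.0, 203.8], [221, 257, 194, 217])]
pred guide end left [[222.52376615 192.87348016]] face y25 z22,33 at x=50 [[308.64819208 202.05047186]
 [312.66300308 208.75254954]
 [331.33929009 208.76905463]]
```

The label match is ambiguous, so I'll rectify the frames into lane coordinates at the bar's top plane and compare the bar's rear edge across them.

```bash
python3 - <<'E'
from h import *
O=np.array([534.06,6.43]);al=-0.1088;ex=np.array([np.cos(al),np.sin(al)]);ey=np.array([-ex[1],ex[0]])
m=bot.camera_model('wrist');T=np.array(m['T_tool_cam']);o=bot.get_obs()
def camat(p,r=(3.1416,0,1.462)):
    Rt=R.from_euler('xyz',r).as_matrix();return m,Rt@T[:3,:3],np.array(p)+Rt@T[:3,3]
xs=np.arange(-10,92,2)
for n,p in(('wrist8',(565.8,-.8,13.4)),('wrist9',(566.64,-1.18,13.56)),('wrist10',tuple(o['tool_pos']))):
    c=camat(p);im=cv2.imread(f'pics/{n}.png');print(n,p,'x -10..90 step 2')
    for y,z in((30,33),(27,33),(24,33),(21,33),(18,33),(14,33),(10,33)):
        P=np.array([np.r_[O+x*ex+y*ey,z] for x in xs]);px=proj(c,P).astype(np.float32)
        v=cv2.remap(im,px[:,:1],px[:,1:],cv2.INTER_LINEAR)[:,0].astype(int)
        s=''
        for b,g,r in v:
            L=(b+g+r)/3
            s+='#' if L<45 else ('s' if r-b>18 and g-b>10 and r-g<25 and L>90 else ('w' if r-g>=18 else 'g'))
        print(y,s, 'row',int(px[0,1]))
E
```

```text
wrist8 (565.8, -0.8, 13.4) x -10..90 step 2
30 wwwwwwwwwwwwwwwwwwwwwwwwwwwwgggggssssssssssssssssss row 200
27 wwwwwwwwwwwwwwwwwwwwwwwwwwwwgggggssssssssssssssssss row 205
24 wwwwwwwwwwwwwwwwwwwwwwwwwwwwgggggssssssssssssssssss row 210
21 wwwwwwwwwwwwwwwwwwwwwwwggggggggggssssssssssssssssss row 215
18 wwwwwwwwwwwwwwwwggggggggggggggggggsssssssssssssssss row 221
14 wwwwwwwwgggggggggggggggggggggggggggssssssssssssssss row 227
10 wwwwwwgggggggggggggggggggggggggggggssssssssssssssss row 234
wrist9 (566.64, -1.18, 13.56) x -10..90 step 2
30 wwwwwwwwwwwwwwwwwwwwwwwwwwgggggssssssssssssssssssss row 199
27 wwwwwwwwwwwwwwwwwwwwwwwwgggggggssssssssssssssssssss row 204
24 wwwwwwwwwwwwwwwggggggggggggggggssssssssssssssssssss row 210
21 wwwwwwggggggggggggggggggggggggggsssssssssssssssssss row 215
18 wwwwwwggggggggggggggggggggggggggsssssssssssssssssss row 220
14 wwwwwwggggggggggggggggggggggggggsssssssssssssssssss row 227
10 wwwwwwggggggggggggggggggggggggggsssssssssssssssssss row 233
wrist10 (np.float64(551.4577746780576), np.float64(0.5406153290875435), np.float64(13.38641696763184)) x -10..90 step 2
30 wwwwwwwwwwwwwwwwwwwwwwwwwwgggggssssssssssssssssssss row 199
27 wwwwwwwwwwwwwwwwwwwwwwwwgggggggssssssssssssssssssss row 205
24 wwwwwwwwwwwwwwwgggggggggggggggggsssssssssssssssssss row 210
21 wwwwwwwgggggggggggggggggggggggggsssssssssssssssssss row 215
18 wwwwwwwgggggggggggggggggggggggggsssssssssssssssssss row 220
14 wwwwwwwgggggggggggggggggggggggggsssssssssssssssssss row 227
10 wwwwwwwgggggggggggggggggggggggggsssssssssssssssssss row 234
```

The catch dropped, and its pose is unchanged after the 15 mm retreat. As a last check on the bar itself, I'll compare the rectified label between frames, then raise clear.

```bash
python3 -m jog '[[0,-4,-5,0,0,0],[0,-2,-15,0,0,0],[0,0,-25,0,0,0],[0,0,-30,0,0,0],[0,0,-30,0,0,0],[0,0,0,0,0,0],[0,0,0,0,0,0]]' | egrep 'pos|contact'; python3 - <<'E'
from h import *
O=np.array([534.06,6.43]);al=-0.1088;ex=np.array([np.cos(al),np.sin(al)]);ey=np.array([-ex[1],ex[0]])
m=bot.camera_model('wrist');T=np.array(m['T_tool_cam']);o=bot.get_obs()
b=bot.capture('wrist')[:,:,::-1];cv2.imwrite('pics/wrist11.png',b)
def rect(n,p,x0,x1,y0,y1,z=33,s=.5):
    Rt=R.from_euler('xyz',(3.1416,0,1.462)).as_matrix();c=(m,Rt@T[:3,:3],np.array(p)+Rt@T[:3,3])
    X,Y=np.meshgrid(np.arange(x0,x1,s),np.arange(y1,y0,-s))
    P=np.c_[O+X.reshape(-1,1)*ex+Y.reshape(-1,1)*ey,np.full(X.size,z)]
    px=proj(c,P).astype(np.float32).reshape(*X.shape,2)
    return cv2.remap(cv2.imread(f'pics/{n}.png'),px[...,0],px[...,1],cv2.INTER_LINEAR)
ps={'wrist8':(565.8,-.8,13.4),'wrist9':(566.64,-1.18,13.56),'wrist10':(551.46,.54,13.39),'wrist11':tuple(o['tool_pos'])}
t=rect('wrist9',ps['wrist9'],72,105,6,24)
for n,p in ps.items():
    r=cv2.matchTemplate(rect(n,p,52,125,2,28),t,cv2.TM_CCOEFF_NORMED);_,v,_,l=cv2.minMaxLoc(r)
    print(n,'bar shift x',52+l[0]*.5-72,'y',-(l[1]*.5-4),round(v,3))
im=rect('wrist11',ps['wrist11'],-20,100,-40,50,33,2)
for k in range(6,44,3):
    print(50-2*k,''.join('#' if q.mean()<45 else('s' if q[2]-q[0]>18 and q[2]-q[1]<25 and q.mean()>90 else('w' if q[2]-q[1]>=18 else 'g')) for q in im[k].astype(int)))
E
```

```text
tool_pos: [545.6, 1.2, 119.9]
contact_force: [0.4, 0.7, -0.3]
wrist8 bar shift x -2.5 y -0.0 0.925
wrist9 bar shift x 0.0 y -0.0 1.0
wrist10 bar shift x 0.0 y -0.0 0.975
wrist11 bar shift x 0.0 y -0.0 0.898
38 wwwwwwwwwwwwwwwwwwgggggggggggggggggggggggggggggggggggggggggg
32 wwwwwwwwwwwwwwwwwwwwwwwwwwwwwwwgggggwwwwwwwwwwwwwwwwwwwwwwww
26 wwwwwwwwwwwwwwwwwwwwwwwwwwgsggggggggssssssssssssssssssssssss
20 wwwwwwwwwwwwgggggggggggggggggggggggggsssssssssssssssssssssss
14 wwwwwwwwwwwwgggggggggggggggggggggggggsssssssssssssssssssssss
8 wwwwwwwwwwwwgggggggggggggggggggggggsssssssssssssssssssssssss
2 wwwwwwwwwwwwggggggggggggggsggggggggsssssssssssssssssssssssss
-4 wwwwwwwwwwwwwwwwwwwwwwwwwwwwwwwwwwwsssssssssssssssssssssssss
-10 wwwwwwwwwwwwwwwwwwwwwwwwwwwwwwwwwwssssssssssssssssssssssssss
-16 wwwwwwwwwwwwwwwwwwwwwwwwwwwwwwwwwwwsssssssssssssssssssssssss
-22 wwwwwwwwwwwwwwwwwwwwwwwwwwwwwwwwwwwwssssssssssssssssssssssss
-28 wwwwwwwwwwwwwwwwwwwwwwwwwwwwwwwwwwwwwwwwwwwwwwwwwwwwwwwwwwww
-34 wwwwwwwswwssggsgggsggsssssswssssssswwwwwwwwwwwwwwwwwwwwwwwww
```

The bar's rear end is at x≈50 mm in the lane. It sits square, has not moved since release, and the catch is down behind it.

```bash
python3 -c "
from plant import bot
print(bot.close_job())"
```

```text
the job is handed in; nothing more can be done
None
```

The soap bar is in the lane with the catch dropped behind it; after I backed off, the bar stayed put, nothing else was touched as far as I could see, and I handed the job in with the gripper clear.

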